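# Clear the failed foam plug and check the good one with limit-gauge tweezers

### The arm

A 6-joint arm with a two-finger parallel gripper is mounted at the origin on the work surface. World frame = base frame: x ahead of the robot, y to its left, z up, the work surface at z = 0. Lengths are in m, angles in rad, forces in N, time in s.
With the tool pointing down it reaches from about 0.35 to 0.775 m from the base axis. Payload 7.3 kg.
Tool frame: the origin (TCP) lies on the centre line of the jaws, within the pads' length; the fingertips stand 17 mm ahead of it and the grasp point (between the pads) lies 2 mm behind it (robot.tcp_to_tips is the distance from the TCP to the fingertips, in m); z points along the fingers, y is the line along which they close (so a half turn about z gives the same grasp; the last joint's range is limited). The gripper opens to 92 mm and grips with 3 to 60 N. Pads are 19 mm wide; open, the fingers measure 130 mm over their backs; the gripper's body (75 mm by 190 mm) begins 47 mm behind the grasp point.
Start: joints at [-1.343, 0.342, 1.524, -0, 1.275, -0.146], TCP at [0.192, -0.489, 0.244] pointing down, gripper open.
Joint ranges: [-2.53, 2.53], [-0.77, 2.02], [0.04, 2.7], [-1, 4.14], [0.28, 2.66], [-3.11, 3.11]. Speed limits (rad/s): [2.57, 2.57, 3.14, 3.14, 3.14, 3.14].

### API

Orientations are given as [roll, pitch, yaw] about the fixed x, y, z axes, in that order (R = Rz(yaw) Ry(pitch) Rx(roll)).
In Python, from cell import robot gives the robot as it stands. The module is installed in compiled form; this text tells all that it offers.
- The arm moves only by the tool carry_out, never from a script. Its argument "commands" is a list of rows, each a list of 3 entries, a list of its own where there are three numbers: the shift along the tool's x, y, z in m, then the turn about the tool's z in rad, then the opening, from 0 (shut) to 1 (fully open). In form: [[[dx, dy, dz], yaw, claw], ...]. A call has 1 to 20 rows; each row shifts and turns the commanded pose from where the row before left it, along the tool's axes as they then stand; what a row does not reach is not made up. A row lasts 1/8 s, in which the tool goes at most 62.5 mm and 10.7 degrees, less where a joint would pass 70% of its speed; a pose out of reach is approached as far as the arm can. A call is refused whole if a number of a shift passes 0.0625 or a number of a turn 0.188, either way. A call with a gripper value outside its range is refused whole. The fingers move at their own pace and stop on an object; "newtons" is the grip in N (left out, the last holds). Time passes only in rows, so rows that do not move let the fingers close. It gives the time, the measured TCP pose, the force, the opening and the grip force at its end, in the units of the state.
- robot.observe(): the state, without advancing time (a new reading comes with each control period).
- robot.read_camera(name): name is "scene" or "top"; returns a dict with "pixels" (384x512x3 uint8, red, green, blue), "fx", "fy", "cx", "cy" (pixels), "view" (4x4, takes a point from world to camera coordinates). Camera axes: x right, y up, looking along -z (the intrinsics and any distortion apply to the point x, -y, -z); pixel columns grow to the right and rows downward; lengths in m; the calibration is good to about 2 mm. A picture is of the moment at which its call begins. There is no depth.
- robot.hand_in(): hands the job in; it is judged then, once.
Trained networks look in a picture, given as the dict that the camera call returned (one of the last four; its "shot" number tells which), for a name from the list of things; names that differ only in an ending like _2 or _b are one class to them, and where a whole thing is asked for, a point or a joint stands for the part that bears it (a point fixed in the world has none). Each returns a list of dicts, best first, with "p" (0 to 1); they miss things now and then, are a little off and sometimes report something else, mostly with a low value. They report only what shows in the picture. A call takes as long as a camera call. They do not tell look-alikes from the thing itself.
- robot.find_in(picture, name): "at" ([column, row] in pixels, amid what is visible of it).
- robot.tip_of(picture, name): "at" ([column, row] in pixels: a listed point, or the origin of a listed thing).
The state is a dict: "time": time; "qpos": joint angles; "qvel": joint speeds; "joint_efforts": joint torques, N m; "tool_pos": TCP position; "tool_rot": TCP orientation; "contact_force": force on the tool from outside, world axes, zero at the start; "torque": the same for the moment, N m; "opening": finger opening in m; "grip_force": force on a finger pad.
Only numpy, scipy, OpenCV 4.12 (cv2) and the standard library are available. Lean on these libraries where they do the work, as an engineer would, in place of code of your own. Each camera call takes 0.05 s, during which the arm holds its last target. There are 200 camera calls.

### The job

The swollen brown test plug on the check plate has failed: drop it into the red reject box. Then take the limit-gauge tweezers from their rest, bring the two tips either side of the stem of the yellow-green plug where it stands, and squeeze until the black index stands in the red band of the scale (26 mm between the tips), with the plug standing clear between the tips, not tipped or pushed aside. Finish there, still holding the tweezers steady at the mark in the gripper, with everything else left where it was.

Things in the scene. Friction and masses are not known exactly. Their poses are not given: they have to be found in the camera images.
- reject_center (a point): the failed plug: dark brown, swollen test plug standing on the check plate, 50 mm high, foot 30 mm across, barrel-shaped: 32 mm across from 20 to 38 mm above its foot, narrowing to 18 mm at its top; about 20 g. The point is on its axis, 28 mm above its underside (mid-barrel); z up its axis
- plug_center (a point): the good plug: pale yellow-green test plug standing loose on the check plate beside the other, their axes 90 mm apart; 50 mm high; foot 30 mm across and 6 mm thick, above it a straight round stem 16 mm across up to the top; about 20 g, easily tipped. The point is on its axis, 25 mm above its underside (that is 33 mm above the bench); z up its axis
- plate: check plate: flat pale stone slab fixed on the bench, 110 mm (its x) x 160 mm (its y), 8 mm thick; origin under its centre. Both plugs stand on its y midline, 45 mm either side of the centre, which one on which side varies
- box_in (a point): reject box: open red plastic box fixed on the bench, 150 mm (its x) x 130 mm (its y) outside, 70 mm high, walls 4 mm (8 mm at the rim along its two long sides); the point is the centre of its inner floor, 5 mm above the bench, axes along its sides
- rest: tweezers rest fixed on the bench, left or right of the plate (reject box on the other side): white base 250 (x) x 90 (y) x 6 mm, origin under its centre; two grey cross ridges, tops 30 mm above the bench, 8 mm lips at their ends, 10 mm thick, centred at x -80 and +75 mm. The tweezers lie on them along x, tips to +x; free room for fingers beside and below the legs between the ridges
- tweezers: limit-gauge tweezers on the rest, 233 mm long, about 90 g, opening plane level; steel legs 12 mm high (8 at the tips), 3 mm thick. This body is the left (+y) leg with the joined rear end; origin under that end, where the right leg hinges; z up; x is the middle line to the tips when at rest (with the legs closed to the mark it is the middle line turned 0.04 rad towards the right leg)
- scale_mark (a point): middle of the red band, 4 mm wide, on the white scale strip (16 x 56 mm) that lies across the top of the legs, fixed to the left leg, 155 mm ahead of the joined end. The tweezers are at the mark (tip gap 26 mm) when the black index is in the middle of the band; it is inside the band for gaps of 23.5 to 28.5 mm
- index (a point): rear end of the black index line (9 x 1.6 mm) on top of the right leg, just ahead of the strip's front edge, 163.5 mm ahead of the joined end
- tweezers_grip (a point): between the blue thumb pads on the outsides of the legs (38 mm long, 18 mm high; 32 mm over the pads at rest, about 24 mm at the mark), 97 mm ahead of the joined end, 6 mm above the underside (36 mm above the bench on the rest), near the centre of mass. On the middle line at rest; fixed to the left leg, so 4 mm nearer the right leg at the mark. Axes as tweezers
- tip_left (a point): inner face of the left leg's tip, 214 mm ahead of the joined end (6 mm short of the leg's end), half-way up. The tip gap is the distance between tip_left and tip_right
- tip_right (a point): inner face of the right leg's tip, opposite tip_left
- tweezers_leg (a joint): angle of the right leg towards the left one (rad): 0 at rest (tip gap 43 mm), about 0.079 at the mark (tip gap 26 mm), 0.0675 and 0.0908 at the two edges of the red band; sprung open: about 5 N on the thumb pads starts it moving and about 10 N holds it at the mark
- tape: loose bystander: yellow roll of tape lying flat, 108 mm across, 45 mm high; origin under its centre
- jar_a: loose bystander: green glass jar with a white cap, 64 mm across, 85 mm high; origin under its centre
- jar_b: loose bystander: amber glass jar with a black cap, 64 mm across, 85 mm high; origin under its centre
- chips: loose bystander: flat stack of three colour chips, 55 x 85 mm, 9 mm high; origin under its centre
- scoop: loose bystander: steel spoon lying on the bench; origin under it
- dish: loose bystander: shallow aluminium weighing dish, 90 mm across, 18 mm high; origin under its centre
- marker: loose bystander: white marker pen with a blue cap lying on the bench, 118 x 16 mm, 16 mm high; origin under its centre
Things that resemble listed ones, but are neither listed nor needed, are in the scene too. What is meant by the part that bears reject_center is not purple, and is the smaller of those in its own colour.

How it is judged:
By the outcome, as a careful person would: the job done as asked, in the order asked, and still so for the second after the job is handed in, while the arm keeps its last pose, push and grip.
It also fails if it takes over 54 s, if anything falls off the work surface, if the arm or the gripper's body presses on something with over 40 N, if the wrist force passes 120 N, or if a joint passes its speed limit or range.

## Working session

There is one attempt and no reset: what is moved stays moved. The work goes in short steps, Python scripts to look and compute and a tool call to move; the robot and the scene stay as the last step left them, time stands still between calls to the robot, and variables do not carry over. Pictures are saved under pics/ and viewed, at most 10 in all, crops included, and the job is handed in when it is done.

Besides the shell and the picture viewer there is one more tool, called after "Call:" by a JSON object that holds its "method" and its "body", one argument or row to a line. carry_out: Moves the arm, as the interface text tells. Its arguments: {"type":"object","properties":{"commands":{"type":"array"},"newtons":{"type":"number"}},"required":["commands"]}

```bash
mkdir -p pics; cat > h.py <<'E'
import numpy as np, cv2
from cell import robot
def shot(n,save=None):
    p=robot.read_camera(n)
    if save: cv2.imwrite('pics/'+save,p['pixels'][:,:,::-1])
    return p
def proj(p,X):
    c=np.array(p['view'])@np.append(X,1); return np.array([p['cx']+p['fx']*c[0]/-c[2], p['cy']-p['fy']*c[1]/-c[2]])
def ray(p,uv,z):
    V=np.array(p['view']);R=V[:3,:3];o=-R.T@V[:3,3]
    d=R.T@np.array([(uv[0]-p['cx'])/p['fx'],-(uv[1]-p['cy'])/p['fy'],-1]); return o+d*(z-o[2])/d[2]
E
python3 - <<'E'
from h import *
a=shot('top','top0.png');b=shot('scene','sc0.png')
print({k:v for k,v in a.items() if k!='pixels'});print({k:v for k,v in b.items() if k!='pixels'})
Z=dict(reject_center=.036,plug_center=.033,plate=0,box_in=.005,rest=0,tweezers=.03,scale_mark=.043,index=.043,tweezers_grip=.036,tip_left=.036,tip_right=.036)
for n,z in Z.items():
    for nm,p in(('top',a),('scene',b)):
        for r in robot.tip_of(p,n)[:3]: print(n,nm,round(r['p'],2),np.round(r['at'],1),np.round(ray(p,r['at'],z),4)[:2])
print(robot.observe())
s=np.hstack([a['pixels'],b['pixels']])[:,:,::-1]
E
```

```text
{'fx': 350.14573839310265, 'fy': 350.14573839310265, 'cx': 259.1297960663219, 'cy': 189.79608541048106, 'view': array([[ 0.02529153, -0.99965922, -0.0064635 ,  0.01189166],
       [ 0.98258427,  0.02366787,  0.18430405, -0.58743039],
       [-0.18408827, -0.01101226,  0.98284803, -0.95405507],
       [ 0.        ,  0.        ,  0.        ,  1.        ]]), 'shot': 1}
{'fx': 445.2779442630988, 'fy': 445.2779442630988, 'cx': 256.05996000074487, 'cy': 192.60423450812647, 'view': array([[ 1.35432908e-03,  9.99864881e-01, -1.63825054e-02,
        -1.40266820e-02],
       [-6.90648709e-01,  1.27829127e-02,  7.23077422e-01,
         3.58652362e-01],
       [ 7.23189137e-01,  1.03352714e-02,  6.90572701e-01,
        -1.59949558e+00],
       [ 0.00000000e+00,  0.00000000e+00,  0.00000000e+00,
         1.00000000e+00]]), 'shot': 2}
reject_center top 0.65 [311.9 172.2] [ 0.6472 -0.1282]
reject_center top 0.62 [348.2 212.4] [ 0.5301 -0.2329]
reject_center top 0.61 [309.7 196.4] [ 0.5744 -0.1216]
reject_center scene 0.69 [238.5 203.9] [ 0.5984 -0.0312]
reject_center scene 0.65 [201.7 217.3] [ 0.64
[... 1464 characters left out ...]
{'time': 1.2, 'qpos': array([-1.34300812e+00,  3.42004644e-01,  1.52406412e+00, -4.27776348e-06,
        1.27538494e+00, -1.46031101e-01]), 'qvel': array([-1.26248414e-04,  1.24798115e-03,  1.61196355e-03, -7.39697514e-05,
       -3.75092969e-04, -2.62698858e-04]), 'joint_efforts': array([-1.43495661e-03, -4.31142533e+01, -2.44476467e+01,  7.16200238e-02,
        4.83712123e-02, -7.49286158e-06]), 'tool_pos': array([ 0.19172919, -0.48877889,  0.24375064]), 'tool_rot': array([3.14145577e+00, 2.42688077e-05, 3.73820554e-01]), 'contact_force': array([0.94300646, 0.63967977, 0.24594037]), 'torque': array([ 0.03314101,  0.03656469, -0.02372697]), 'grip_force': 0.0, 'opening': 0.09179885053562274}
```

View pics/top0.png

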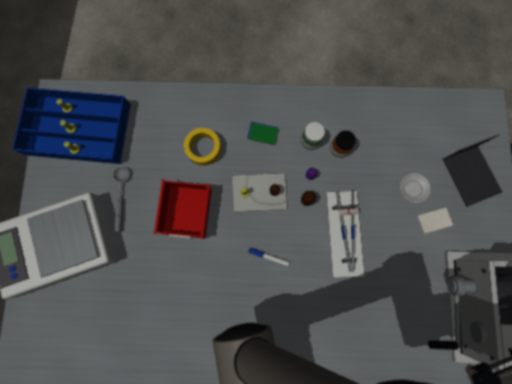

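View pics/sc0.png

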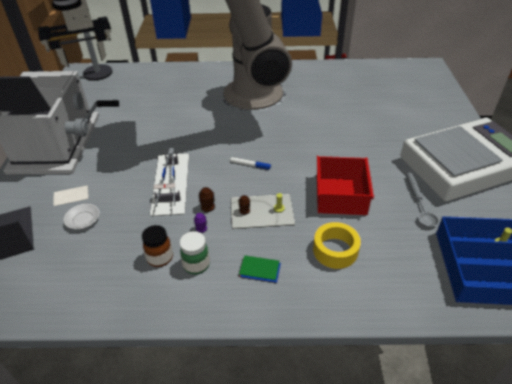

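```bash
python3 - <<'E'
from h import *
a=shot('top');b=shot('scene')
def cr(p,x,y,w,h,f): return cv2.resize(p['pixels'][y:y+h,x:x+w,::-1],None,fx=f,fy=f,interpolation=cv2.INTER_CUBIC)
A=cr(a,225,160,100,70,4);B=cr(b,190,180,110,55,4)[:, :400];C=cr(a,320,185,50,95,6)[:560,:300]
L=np.vstack([A,B]);C=cv2.copyMakeBorder(C,0,max(0,L.shape[0]-C.shape[0]),0,0,0)[:L.shape[0]]
cv2.imwrite('pics/c1.png',np.hstack([L,C]));print(np.hstack([L,C]).shape)
# segment centroids
for nm,p in(('top',a),('scene',b)):
    hsv=cv2.cvtColor(p['pixels'],cv2.COLOR_RGB2HSV)
    for c,lo,hi in(('yg',(24,90,80),(45,255,255)),('brown',(0,60,15),(14,255,110)),('plate',(8,8,140),(40,60,255)),('red',(0,170,110),(8,255,255)),('blue',(100,120,40),(125,255,255))):
        n,l,s,ce=cv2.connectedComponentsWithStats(cv2.inRange(hsv,lo,hi))
        for i in range(1,n):
            if s[i,4]>6 and 170<ce[i][1]<280 and 140<ce[i][0]<380: print(nm,c,s[i],np.round(ce[i],1))
E
```

```text
(500, 700, 3)
top yg [240 188   9   9  58] [243.5 192.1]
top brown [ 153  179   59   60 1385] [178.1 208.1]
top brown [270 185  10  10  80] [274.5 189.4]
top brown [158 189   3   9   9] [159.2 193. ]
top brown [302 192  14  13 148] [308.2 198. ]
top plate [328 193  11  23  92] [332.  203.2]
top plate [341 195   9  10  40] [345.4 199.8]
top plate [330 215  21  61 446] [336.7 248.5]
top plate [344 215   7   7  26] [347.  217.5]
top plate [354 215   9  61 229] [357.8 250.5]
top plate [347 224   2   4   7] [347.6 225.6]
top plate [268 256  10   4  13] [272.1 257.8]
top red [155 181   9  52  56] [158.6 207.2]
top red [ 174  186   35   51 1228] [190.7 209.4]
top blue [342 227   3  11  18] [343.1 231.9]
top blue [352 226   2  12  24] [352.5 231.5]
top blue [249 249  15   8  71] [255.7 252.1]
scene yg [274 193  10  19 118] [278.6 203.7]
scene yg [ 313  222   48   47 1583] [336.2 244.8]
scene brown [ 321  158   49   37 1046] [346.4 171.8]
scene brown [200 188  14  24 279] [206.3 199.5]
scene brown [316 189  57  27 933] [342.8 204.3]
scene brown [239 196  11  18 158] [244.  204.5]
scene brown [143 237  27  20 288] [157.3 248.2]
scene brown [150 262  18   5  32] [158.3 264.8]
scene plate [154 182  22   8 104] [164.6 185.7]
scene plate [233 193  61  35 771] [266.8 212.4]
scene plate [232 198   7  12  50] [234.9 203.1]
scene plate [232 215   4  10  20] [233.4 219.4]
scene plate [314 221  48  26  63] [340.8 227.8]
scene plate [324 243   9   7  10] [327.6 246.6]
scene plate [334 250   8   1   8] [337.5 250. ]
scene red [317 157  56  41 827] [338.8 184.1]
scene blue [163 169   2   8  10] [163.5 172.5]
scene blue [241 264  39  19  98] [262.  277.3]
```

View pics/c1.png

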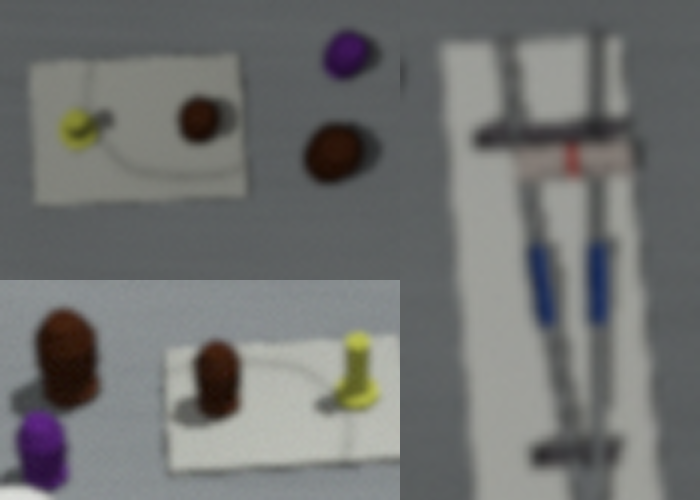

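```bash
python3 - <<'E'
from h import *
from scipy.optimize import least_squares
a=shot('top');b=shot('scene')
def tri(u,v):
    f=lambda X:np.r_[proj(a,X)-u,proj(b,X)-v]
    r=least_squares(f,[.55,0,.03]);return np.round(r.x,4),np.round(r.fun,1)
print('yg',tri([243.5,192.1],[278.6,203.7]))
print('br',tri([274.5,189.4],[244.,204.5]))
print('pads', [np.round(ray(a,u,.038),4)[:2] for u in([343.1,231.9],[352.5,231.5])])
def rect(p,lo,hi,seed,z):
    hsv=cv2.cvtColor(p['pixels'],cv2.COLOR_RGB2HSV);m=cv2.inRange(hsv,lo,hi)
    m=cv2.morphologyEx(m,cv2.MORPH_CLOSE,np.ones((9,9)))
    n,l=cv2.connectedComponents(m);k=l[seed[1],seed[0]]
    if k==0: print('seed miss');return
    ys,xs=np.where(l==k);P=np.array([ray(p,(x,y),z)[:2] for x,y in zip(xs,ys)],np.float32)*1000
    print(seed,cv2.minAreaRect(P),len(xs),hsv[seed[1],seed[0]])
for z in[.008]:
    rect(a,(0,0,120),(60,70,255),(258,200),z);rect(b,(0,0,150),(60,60,255),(262,213),z)
rect(a,(0,0,120),(60,70,255),(336,250),.006);rect(b,(0,0,150),(60,60,255),(164,186),.006)
rect(a,(0,150,40),(10,255,255),(190,209),.070);rect(b,(0,150,40),(10,255,255),(342,190),.07)
E
```

```text
yg (array([0.5851, 0.0727, 0.0216]), array([ 0.1,  0. ,  0.1, -0. ]))
br (array([ 0.594 , -0.018 ,  0.0292]), array([-0.2,  0. , -0.2, -0. ]))
pads [array([ 0.4734, -0.2166]), array([ 0.4752, -0.2435])]
(258, 200) ((589.075439453125, 28.169837951660156), (105.06617736816406, 154.0063934326172), 3.9167377948760986) 1463 [ 30  10 123]
(262, 213) ((588.9061279296875, 28.133316040039062), (117.67024230957031, 158.8879852294922), 3.87890625) 1614 [ 38  11 186]
(336, 250) ((472.8585205078125, -228.22296142578125), (250.96644592285156, 91.19184875488281), 3.7592430114746094) 2618 [ 40  10 160]
(164, 186) ((478.3133544921875, -228.64022827148438), (251.4041290283203, 92.87705993652344), 3.2560174465179443) 1548 [  3  98 172]
(190, 209) ((526.13720703125, 239.5771484375), (142.20973205566406, 149.20030212402344), 85.42363739013672) 2633 [  1 225 126]
(342, 190) ((562.9912109375, 239.19281005859375), (138.30320739746094, 213.40948486328125), 85.55268096923828) 2957 [  1 228 171]
```

The meant plug is the brown one on the plate, at top (274.5,189.4) and scene (244,204). The other brown one, top (308,198), is larger and stands off the plate, and the one at top (312,173) is purple. The crop confirms this. The yellow-green plug is at top (243.5,192). The tweezers lie on the rest at the right with their tips up in the image, pads at (343,232) and (352,231).

Call:
{"method": "carry_out", "body": {
  "commands": [
    [[0,0,0],0.153,0.6],
    [[0,0,0],0.153,0.6],
    [[0.036,-0.037,0.007],0,0.6],
    [[0.036,-0.037,0.007],0,0.6],
    [[0.036,-0.037,0.007],0,0.6],
    [[0.036,-0.037,0.007],0,0.6],
    [[0.036,-0.037,0.007],0,0.6],
    [[0.036,-0.037,0.007],0,0.6],
    [[0.036,-0.037,0.007],0,0.6],
    [[0.036,-0.037,0.007],0,0.6],
    [[0.036,-0.037,0.007],0,0.6],
    [[0.036,-0.037,0.007],0,0.6],
    [[0.036,-0.037,0.007],0,0.6],
    [[0.036,-0.037,0.007],0,0.6],
    [[0,0,0],0,0.6]
  ],
  "newtons": 10
}}

```text
time: 3.28
tool_pos: [0.5939, -0.0136, 0.1586]
tool_rot: [-3.141, 0.0, 0.072]
contact_force: [-0.3, -0.6, -0.7]
opening: 0.0548
grip_force: 0.0
```

```bash
cat >> h.py <<'E'
def delta(x,y,z,yaw):
    s=robot.observe();p=s['tool_pos'];w=s['tool_rot'][2];e=np.array([x,y,z])-p
    t=(w-yaw+np.pi)%(2*np.pi)-np.pi
    f=lambda w:np.round([e[0]*np.cos(w)+e[1]*np.sin(w),e[0]*np.sin(w)-e[1]*np.cos(w),-e[2]],4)
    print('t',round(s['time'],2),'pos',np.round(p,4),'rot',np.round(s['tool_rot'],3),'open',round(s['opening'],4),'F',round(s['grip_force'],1),np.round(s['contact_force'],1))
    print('turn',round(t,3),'shift now-axes',f(w),'after-turn axes',f(yaw))
E
python3 -c "
from h import *
delta(.593,-.0173,.034,.068)"
```

```text
t 3.27 pos [ 0.5939 -0.0136  0.1586] rot [-3.141  0.     0.072] open 0.0548 F 0.0 [-0.3 -0.6 -0.7]
turn 0.004 shift now-axes [-0.0012  0.0036  0.1246] after-turn axes [-0.0011  0.0036  0.1246]
```

Call:
{"method": "carry_out", "body": {
  "commands": [
    [[-0.001,0.0036,0.03],0.004,0.6],
    [[0,0,0.03],0,0.6],
    [[0,0,0.03],0,0.6],
    [[0,0,0.0346],0,0.6],
    [[0,0,0],0,0.6],
    [[0,0,0],0,0.2],
    [[0,0,0],0,0.2],
    [[0,0,0],0,0.2],
    [[0,0,0],0,0.2],
    [[0,0,0],0,0.2],
    [[0,0,0],0,0.2]
  ],
  "newtons": 10
}}

```text
time: 4.65
tool_pos: [0.5927, -0.0204, 0.0364]
tool_rot: [3.141, -0.002, 0.064]
contact_force: [-0.9, 0.0, 6.2]
opening: 0.0313
grip_force: 10.0
```

Call:
{"method": "carry_out", "body": {
  "commands": [
    [[0,0,-0.03],0,0.2],
    [[0,0,-0.04],0,0.2],
    [[0,0,-0.04],0,0.2],
    [[0,0,0],0,0.2],
    [[-0.008,-0.044,0],0,0.2],
    [[-0.008,-0.044,0],0,0.2],
    [[-0.008,-0.044,0],0,0.2],
    [[-0.008,-0.044,0],0,0.2],
    [[-0.008,-0.044,0],0,0.2],
    [[-0.008,-0.044,0],0,0.2],
    [[0,0,0],0,0.2]
  ]
}}

```text
time: 6.02
tool_pos: [0.5255, 0.2427, 0.1439]
tool_rot: [3.142, 0.002, 0.068]
contact_force: [-0.2, 0.1, 0.1]
opening: 0.0318
grip_force: 10.0
```

```bash
python3 -c "
from h import *
delta(.528,.239,.062,.068)
a=shot('scene');b=shot('top')
A=cv2.resize(a['pixels'][120:270,190:390,::-1],None,fx=3.5,fy=3.5,interpolation=2);cv2.imwrite('pics/s2.png',A)"
```

```text
t 6.03 pos [0.5255 0.2427 0.1439] rot [3.142e+00 2.000e-03 6.800e-02] open 0.0318 F 10.0 [-0.2  0.1  0.1]
turn 0.0 shift now-axes [0.0023 0.0039 0.0819] after-turn axes [0.0023 0.0039 0.0819]
```

View pics/s2.png

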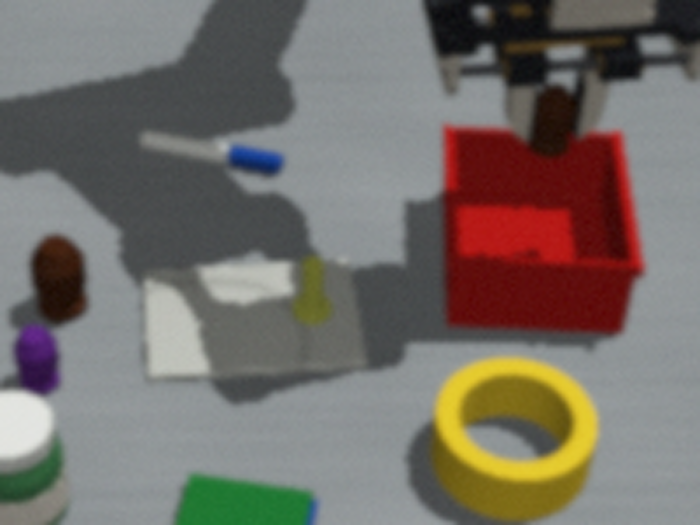

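The brown plug is held above the box and the yellow-green plug still stands. I'll lower it and release.

Call:
{"method": "carry_out", "body": {
  "commands": [
    [[0.002,0.004,0.028],0,0.2],
    [[0,0,0.028],0,0.2],
    [[0,0,0.026],0,0.2],
    [[0,0,0],0,0.2],
    [[0,0,0],0,0.55],
    [[0,0,0],0,0.55],
    [[0,0,0],0,0.55],
    [[0,0,-0.04],0,0.55],
    [[0,0,-0.05],0,0.55],
    [[0,0,-0.05],0,0.55]
  ]
}}

```text
time: 7.38
tool_pos: [0.5292, 0.2364, 0.205]
tool_rot: [3.142, -0.0, 0.064]
contact_force: [0.6, 0.1, 0.3]
opening: 0.0507
grip_force: 0.0
```

```bash
python3 -c "
from h import *
delta(.4745,-.2300,.16,.070)
a=shot('scene')
for r in robot.find_in(a,'reject_center')[:4]: print(r)
"
```

```text
t 7.38 pos [0.5292 0.2364 0.205 ] rot [ 3.142 -0.     0.064] open 0.0507 F 0.0 [0.6 0.1 0.3]
turn -0.006 shift now-axes [-0.0844  0.4619  0.045 ] after-turn axes [-0.0872  0.4614  0.045 ]
{'at': [206.5, 199.5], 'p': 0.9}
{'at': [199.5, 223.1], 'p': 0.74}
{'at': [346.4, 186.6], 'p': 0.64}
{'at': [339.3, 185.1], 'p': 0.49}
```

The plug is in the box, at scene (346,186). Next, the tweezers.

Call:
{"method": "carry_out", "body": {
  "commands": [
    [[-0.0085,0.046,0.0045],0,0.65],
    [[-0.0085,0.046,0.0045],0,0.65],
    [[-0.0085,0.046,0.0045],0,0.65],
    [[-0.0085,0.046,0.0045],0,0.65],
    [[-0.0085,0.046,0.0045],0,0.65],
    [[-0.0085,0.046,0.0045],0,0.65],
    [[-0.0085,0.046,0.0045],0,0.65],
    [[-0.0085,0.046,0.0045],0,0.65],
    [[-0.0085,0.046,0.0045],0,0.65],
    [[-0.0085,0.046,0.0045],-0.006,0.65],
    [[0,0,0],0,0.65],
    [[0,0,0],0,0.65]
  ]
}}

```text
time: 8.98
tool_pos: [0.4737, -0.2276, 0.158]
tool_rot: [-3.141, 0.0, 0.069]
contact_force: [-0.5, -0.2, -0.3]
opening: 0.06
grip_force: 0.0
```

```bash
python3 -c "
from h import *
delta(.4735,-.2297,.034,.070)
a=shot('scene')
A=cv2.resize(a['pixels'][100:220,110:270,::-1],None,fx=4,fy=4,interpolation=2);cv2.imwrite('pics/s3.png',A)"
```

```text
t 8.97 pos [ 0.4737 -0.2276  0.158 ] rot [-3.141  0.     0.069] open 0.06 F 0.0 [-0.5 -0.2 -0.3]
turn -0.001 shift now-axes [-0.0004  0.0021  0.124 ] after-turn axes [-0.0004  0.0021  0.124 ]
```

View pics/s3.png

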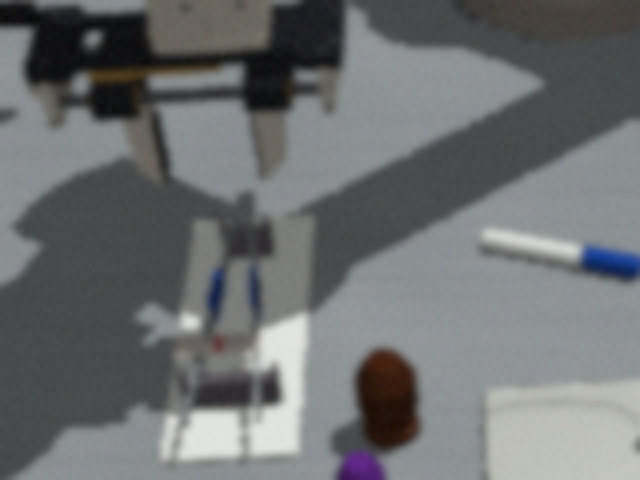

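Call:
{"method": "carry_out", "body": {
  "commands": [
    [[-0.001,0.002,0.03],0,0.65],
    [[0,0,0.03],0,0.65],
    [[0,0,0.03],0,0.65],
    [[0,0,0.03],0,0.65],
    [[0,0,0.003],0,0.65],
    [[0,0,0],0,0.5],
    [[0,0,0],0,0.4],
    [[0,0,0],0,0.33],
    [[0,0,0],0,0.32],
    [[0,0,0],0,0.32],
    [[0,0,0],0,0.32],
    [[0,0,0],0,0.32]
  ],
  "newtons": 15
}}

```text
time: 10.52
tool_pos: [0.4736, -0.2307, 0.036]
tool_rot: [3.14, -0.002, 0.07]
contact_force: [-0.9, 0.1, 6.4]
opening: 0.0297
grip_force: 8.6
```

Call:
{"method": "carry_out", "body": {
  "commands": [
    [[0,0,-0.01],0,0.32],
    [[0,0,-0.02],0,0.32],
    [[0,0,-0.03],0,0.32],
    [[0,0,-0.03],0,0.32],
    [[0,0,-0.02],0,0.32],
    [[0,0,0],0,0.32],
    [[0,0,0],0,0.32]
  ]
}}

```text
time: 11.4
tool_pos: [0.4725, -0.2299, 0.1444]
tool_rot: [-3.141, 0.001, 0.07]
contact_force: [0.4, 0.1, -0.7]
opening: 0.029
grip_force: 6.3
```

```bash
python3 -c "
from h import *
delta(.469,.065,.10,.070)
for nm in('top','scene'):
    a=shot(nm)
    for n,z in(('tip_left',.148),('tip_right',.148),('scale_mark',.154),('index',.154)):
        for r in robot.tip_of(a,n)[:1]: print(nm,n,round(r['p'],2),np.round(r['at'],1),np.round(ray(a,r['at'],z),4)[:2])
A=cv2.resize(a['pixels'][80:220,100:280,::-1],None,fx=4,fy=4,interpolation=2);cv2.imwrite('pics/s4.png',A)"
```

```text
t 11.4 pos [ 0.4725 -0.2299  0.1444] rot [-3.141e+00  1.000e-03  7.000e-02] open 0.029 F 6.3 [ 0.4  0.1 -0.7]
turn -0.0 shift now-axes [ 0.017  -0.2944  0.0444] after-turn axes [ 0.0171 -0.2944  0.0444]
top tip_left 0.75 [346.4 186.9] [ 0.5826 -0.2021]
top tip_right 0.48 [360.6 187.4] [ 0.5822 -0.239 ]
top scale_mark 0.67 [361.9 204.8] [ 0.5355 -0.2394]
top index 0.58 [358.8 203.5] [ 0.5387 -0.2316]
scene tip_left 0.72 [149.6 170.3] [ 0.5921 -0.2406]
scene tip_right 0.63 [152.4 170.9] [ 0.5944 -0.2334]
scene scale_mark 0.5 [156.9 149.7] [ 0.52   -0.2335]
scene index 0.45 [151.8 158.3] [ 0.5539 -0.2406]
```

View pics/s4.png

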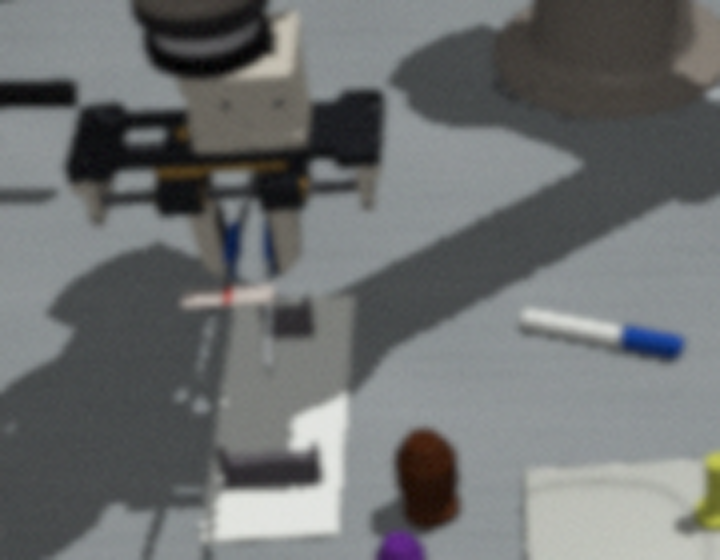

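The tweezers are held level, with the tips at about scene (152,171) and (167,172). Moving above the plug.

Call:
{"method": "carry_out", "body": {
  "commands": [
    [[0.001,-0.02,0],0,0.32],
    [[0.002,-0.037,0],0,0.32],
    [[0.002,-0.04,0],0,0.32],
    [[0.002,-0.04,0],0,0.32],
    [[0.002,-0.04,0],0,0.32],
    [[0.002,-0.04,0],0,0.32],
    [[0.002,-0.037,0],0,0.32],
    [[0.002,-0.025,0.01],0,0.32],
    [[0.002,-0.015,0.02],0,0.32],
    [[0,0,0.014],0,0.32],
    [[0,0,0],0,0.32],
    [[0,0,0],0,0.32],
    [[0,0,0],0,0.32]
  ]
}}

```text
time: 13.52
tool_pos: [0.47, 0.0638, 0.1017]
tool_rot: [3.141, -0.001, 0.069]
contact_force: [0.8, 0.2, -1.1]
opening: 0.029
grip_force: 6.3
```

```bash
python3 -c "
from h import *
delta(.469,.065,.10,.070)
P=[]
for nm in('top','scene'):
    a=shot(nm);P.append(a)
    for n,z in(('tip_left',.102),('tip_right',.102),('plug_center',.033)):
        for r in robot.tip_of(a,n)[:1]: print(nm,n,round(r['p'],2),np.round(r['at'],1),np.round(ray(a,r['at'],z),4)[:2])
c=lambda a,x,y:cv2.resize(a['pixels'][y:y+90,x:x+65,::-1],None,fx=6,fy=6,interpolation=2)
cv2.imwrite('pics/s5.png',np.hstack([c(P[0],215,160),c(P[1],240,135)]))"
```

```text
t 13.53 pos [0.47   0.0638 0.1017] rot [ 3.141e+00 -1.000e-03  6.900e-02] open 0.029 F 6.3 [ 0.8  0.2 -1.1]
turn -0.001 shift now-axes [-0.0009 -0.0013  0.0017] after-turn axes [-0.0009 -0.0013  0.0017]
top tip_left 0.66 [236.1 186. ] [0.5872 0.0894]
top plug_center 0.39 [241.4 190.5] [0.5876 0.0788]
scene tip_left 0.69 [288.5 180.9] [0.5858 0.0954]
scene tip_right 0.64 [260.6 210.2] [0.6857 0.0253]
scene plug_center 0.49 [277.  202.1] [0.5906 0.0678]
```

View pics/s5.png

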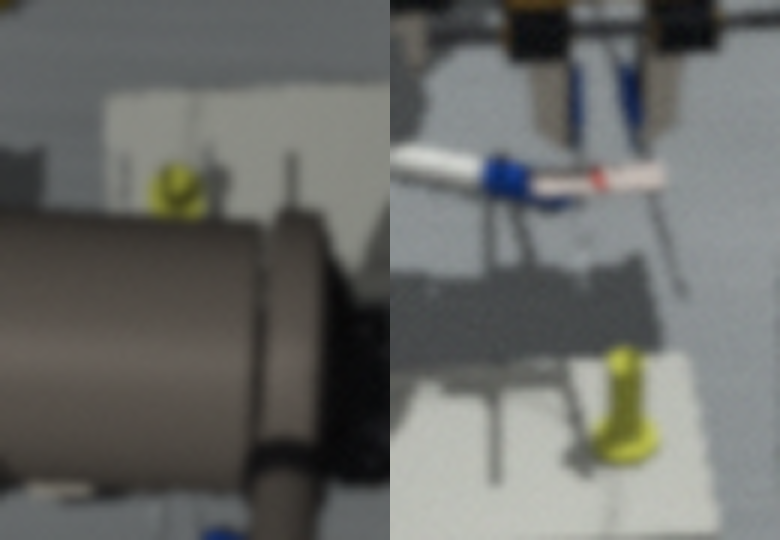

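Call:
{"method": "carry_out", "body": {
  "commands": [
    [[0,-0.001,0.015],0,0.32],
    [[0,0,0.015],0,0.32],
    [[0,0,0.012],0,0.32],
    [[0,0,0.012],0,0.32],
    [[0,0,0.009],0,0.32],
    [[0,0,0],0,0.32],
    [[0,0,0],0,0.32],
    [[0,0,0],0,0.32]
  ]
}}

```text
time: 14.92
tool_pos: [0.4698, 0.0653, 0.0385]
tool_rot: [3.141, -0.001, 0.07]
contact_force: [0.6, -0.0, -0.9]
opening: 0.0296
grip_force: 6.3
```

```bash
python3 -c "
from h import *
delta(.469,.065,.038,.070)
P=[]
for nm in('top','scene'):
    a=shot(nm);P.append(a)
    for n,z in(('tip_left',.038),('tip_right',.038),('plug_center',.033)):
        for r in robot.tip_of(a,n)[:1]: print(nm,n,round(r['p'],2),np.round(r['at'],1),np.round(ray(a,r['at'],z),4)[:2])
c=lambda a,x,y:cv2.resize(a['pixels'][y:y+55,x:x+40,::-1],None,fx=10,fy=10,interpolation=2)
cv2.imwrite('pics/s6.png',np.hstack([c(P[0],225,165),c(P[1],255,170)]))"
```

```text
t 14.93 pos [0.4698 0.0653 0.0385] rot [ 3.141e+00 -1.000e-03  7.000e-02] open 0.0296 F 6.3 [ 0.6 -0.  -0.9]
turn -0.0 shift now-axes [-0.0008  0.0002  0.0005] after-turn axes [-0.0008  0.0002  0.0005]
top tip_left 0.39 [236.6 190.2] [0.5873 0.0925]
top tip_right 0.15 [186.  211.1] [0.5221 0.237 ]
top plug_center 0.45 [244.4 191.8] [0.584  0.0698]
scene tip_left 0.52 [289.7 199.8] [0.5878 0.1005]
scene tip_right 0.63 [270.1 201.3] [0.5924 0.0499]
scene plug_center 0.74 [247.6 164.4] [ 0.4381 -0.01  ]
```

View pics/s6.png

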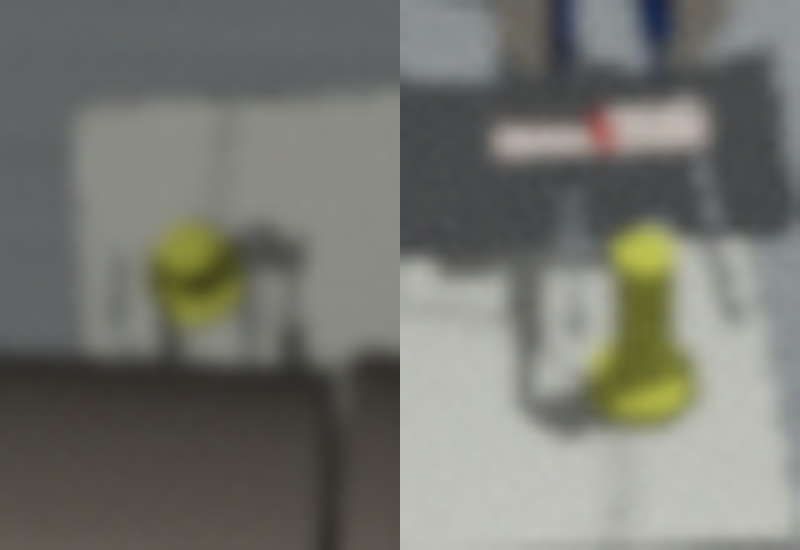

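In the scene crop the leg ends are at about (740,318) and (575,325), so their middle is about 1.5 px to +y of the stem at x=642. The top view shows the same, about 1.2 px. I'll shift 3.5 mm towards -y, then squeeze.

Call:
{"method": "carry_out", "body": {
  "commands": [
    [[0,0.002,0],0,0.32],
    [[0,0.0015,0],0,0.32],
    [[0,0,0],0,0.31],
    [[0,0,0],0,0.3],
    [[0,0,0],0,0.29],
    [[0,0,0],0,0.28],
    [[0,0,0],0,0.27],
    [[0,0,0],0,0.26],
    [[0,0,0],0,0.26],
    [[0,0,0],0,0.26],
    [[0,0,0],0,0.26]
  ],
  "newtons": 20
}}

```text
time: 16.7
tool_pos: [0.4697, 0.0618, 0.0381]
tool_rot: [3.141, -0.0, 0.07]
contact_force: [-1.1, 0.2, 0.0]
opening: 0.0237
grip_force: 9.3
```

```bash
python3 -c "
from h import *
delta(.469,.065,.038,.070)
P=[shot('top'),shot('scene')]
b=P[1]
# average several frames
m=np.mean([shot('scene')['pixels'].astype(float) for _ in range(6)],0).astype(np.uint8)
t=np.mean([shot('top')['pixels'].astype(float) for _ in range(6)],0).astype(np.uint8)
c=lambda a,x,y:cv2.resize(a[y:y+55,x:x+40,::-1],None,fx=10,fy=10,interpolation=2)
cv2.imwrite('pics/s7.png',np.hstack([c(t,225,165),c(m,255,170)]))
s=robot.observe();w=s['tool_rot'][2];p=s['tool_pos']
for nm,f,off,x0 in(('top',P[0],(225,165),0),('scene',b,(255,170),400)):
  for L,(dx,dy) in dict(Lend=(.123,.0145),Rend=(.123,-.0145)).items():
    X=p+[dx*np.cos(w)-dy*np.sin(w),dx*np.sin(w)+dy*np.cos(w),0];print(nm,L,np.round((proj(f,X)-off)*10+[x0,0]))
  print(nm,'plug',np.round((proj(f,[.586,.073,.038])-off)*10+[x0,0]))
for n in('scale_mark','index'): print(n,robot.tip_of(b,n)[:2])
"
```

```text
t 16.7 pos [0.4697 0.0618 0.0381] rot [ 3.141 -0.     0.07 ] open 0.0237 F 9.3 [-1.1  0.2  0. ]
turn -0.0 shift now-axes [-0.0005 -0.0033  0.0001] after-turn axes [-0.0005 -0.0033  0.0001]
top Lend [143. 239.]
top Rend [242. 234.]
top plug [182. 258.]
scene Lend [687. 308.]
scene Rend [574. 315.]
scene plug [640. 294.]Traceback (most recent call last):
  File "<string>", line 16, in <module>
    for n in('scale_mark','index'): print(n,robot.tip_of(b,n)[:2])
                                            ~~~~~~~~~~~~^^^^^
ValueError: only the last four pictures can be asked about
```

View pics/s7.png

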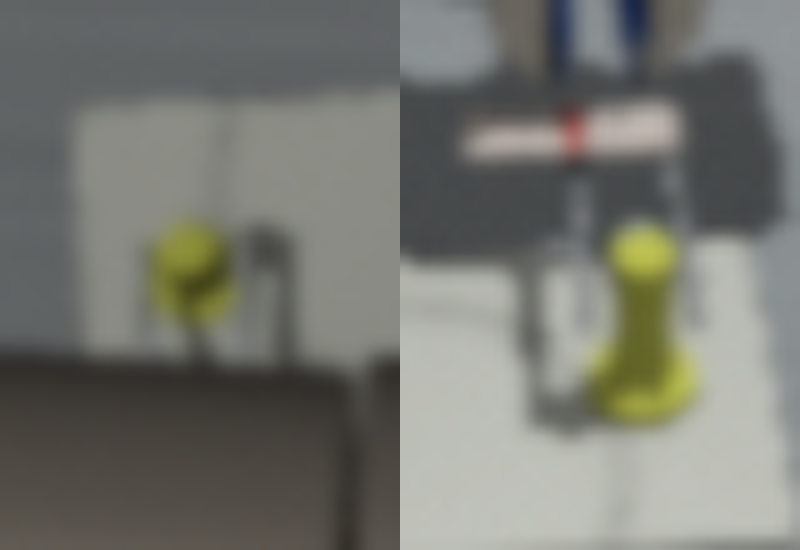

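The legs now stand at x=583 and x=695, with the stem at 643 between them and upright; the top view agrees. Last, a close look at the index against the band.

```bash
python3 -c "
from h import *
m=np.mean([shot('scene')['pixels'].astype(float) for _ in range(12)],0)
b=shot('scene')
for n in('scale_mark','index'): print(n,[(np.round(r['at'],1),round(r['p'],2)) for r in robot.tip_of(b,n)[:2]])
s=robot.observe();w=s['tool_rot'][2];p=s['tool_pos']
for L,(dx,dy,dz) in dict(index=(.0665,-.0187,.009),idxfront=(.0755,-.0185,.009)).items():
    X=p+[dx*np.cos(w)-dy*np.sin(w),dx*np.sin(w)+dy*np.cos(w),dz];print(L,np.round(proj(b,X),1))
print(np.round(m[179:190,266:284].sum(2)/3).astype(int))
r=m[180:187,266:284,0]-m[180:187,266:284,1];print(np.round(r).astype(int))
cv2.imwrite('pics/s8.png',cv2.resize(m[172:197,258:292,::-1].astype(np.uint8),None,fx=20,fy=20,interpolation=2))"
```

```text
scale_mark [(array([271.7, 179.8]), 0.51)]
index [(array([270.3, 184.6]), 0.46)]
index [268.8 184.2]
idxfront [269.2 186.5]
[[ 72  73  73  71  69  69  73  76  79  82  84  86  87  91  95  91  83  76]
 [ 76  75  76  75  72  70  75  85 101 110 113 118 127 132 134 127 106  84]
 [ 86  85  86  87  80  76  84 106 132 145 147 153 162 167 168 158 132  96]
 [120 119 121 121 114 102 105 130 157 170 170 173 180 182 181 172 143 103]
 [160 160 160 161 154 136 127 146 167 176 176 177 180 179 177 167 142 104]
 [165 164 165 164 157 140 127 136 153 158 159 159 158 155 152 144 126  98]
 [129 127 127 127 123 109  99 105 116 119 119 119 116 113 113 114 106  88]
 [ 91  90  89  88  86  77  70  75  83  87  85  84  84  82  87  99  99  86]
 [ 76  76  75  75  73  71  73  76  76  74  74  74  74  74  82 100 106  88]
 [ 74  73  74  73  74  79  90  92  81  74  72  73  72  73  81 100 106  91]
 [ 74  74  73  73  74  80  95  98  84  74  72  71  73  72  78  89  97  90]]
[[-1  0  0  1  4 10 12  7  4  2  2  3  4  4  4  4  2  0]
 [ 3  3  3  4 12 27 33 23 11  7  7  6  7  7  7  6  4  0]
 [ 6  6  7  8 16 38 53 36 16  9  7  8  9  9  8  8  6  2]
 [ 8  8  8  9 18 41 58 40 18 10  8  8  8  8  8  8  5  2]
 [ 8  8  8  8 16 35 49 34 15  9  7  7  7  7  7  6  4  0]
 [ 6  5  5  5  9 21 28 19  8  4  4  4  3  3  3  2  0 -2]
 [ 0  0  0  0  2  4  7  4  1  0  0 -1 -1 -1 -1 -2 -2 -3]]
```

View pics/s8.png

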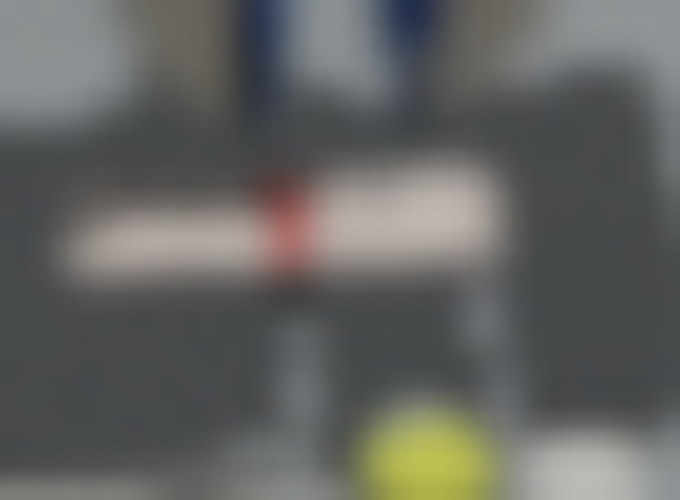

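The black index, a dark dip at column 272, sits directly below the centre of the red band at column 272.0. I'm handing in.

```bash
python3 -c "
from h import *
delta(.469,.065,.038,.070)
print(robot.hand_in())"
```

```text
t 18.15 pos [0.4697 0.0618 0.0381] rot [ 3.142 -0.     0.07 ] open 0.024 F 9.3 [-0.1  0.2 -0.9]
turn -0.0 shift now-axes [-0.0005 -0.0033  0.0001] after-turn axes [-0.0005 -0.0033  0.0001]
the job is handed in; nothing more can be done
None
```

I handed the job in at 18.15 s: the failed brown plug is in the red reject box, and the gripper holds the tweezers steady with the index in the red band and the yellow-green plug standing clear between the tips.

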